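# Move a battery pack from the charging dock to the bench meter

## Robot

A 7-joint arm with a two-finger parallel gripper is mounted at the origin on the work surface. World frame = base frame: x ahead of the robot, y to its left, z up, the work surface at z = 0. Lengths are in m, angles in rad, forces in N, time in s.
With the tool pointing down it reaches from about 0.4 to 0.85 m from the base axis. Payload 10.4 kg.
Tool frame: the origin (TCP) lies at the very end of the fingers, on their centre line; the grasp point (between the pads) lies 19 mm behind it; z points along the fingers, y is the line along which they close (so a half turn about z gives the same grasp; the last joint's range is limited). The gripper opens to 85 mm and grips with 20 to 120 N. Pads are 22 mm wide; open, the fingers measure 114 mm over their backs; the gripper's body (76 mm by 85 mm) begins 54 mm behind the grasp point. The pads swing forward as they close: fully open they stand 13 mm farther back than shut.
Start: joints at [-1.303, 0.332, -0.065, 1.46, 0.022, 1.35, -0.088], TCP at [0.179, 0.599, 0.21] pointing down, gripper open.
Joint ranges: [-2.6, 2.6], [-0.5, 2.12], [-1.47, 1.34], [0.16, 2.42], [-1.27, 4.41], [0.06, 2.06], [-2.6, 2.6]. Speed limits (rad/s): [2.22, 2.22, 2.79, 2.79, 3.14, 3.14, 3.14].

## Interface

Orientations are given as a unit quaternion [x, y, z, w].
In Python, from workcell import * gives the robot as it stands.
- The arm moves only by the tool step_arm, never from a script. Its argument "commands" is one flat list of numbers, 7 for each row, row after row: the finger opening in mm, from 0 to 85.4, then the shift along the world's x, y, z as a fraction of full scale, then the turn, a rotation vector about the world's x, y, z as a fraction of full scale. A call has exactly 10 rows; each row is the pose to reach, as a shift and turn from the pose commanded when the call began, turning the shorter way round; what a row does not reach only later rows make up. Full scale, the value 1, is 0.6 m for a shift and pi rad for a turn. A row lasts 1/8 s, in which the tool goes at most 62.5 mm and 10.7 degrees, less where a joint would pass 70% of its speed; a pose out of reach is approached as far as the arm can. A call with a number of a shift or a turn outside -1 to 1 is refused whole. A call with a gripper value outside its range is refused whole. The fingers move at their own pace and stop on an object; "squeeze" is the grip in N (left out, the last holds). Time passes only in rows, so rows that repeat a pose let the fingers close, or fill a call up. It gives the time, the measured TCP pose, the force, the opening and the grip force at its end, in the units of the state.
- get_obs(): the state, without advancing time (a new reading comes with each control period).
- camera(name): name is "side" or "top" or "wrist"; returns the picture (420x560x3 uint8, red, green, blue); there is no depth.
- camera_params(name): a dict with "mtx" (3x3 intrinsics, pixels), "extrinsics" (4x4, takes a point from world to camera coordinates); the wrist camera has in their place "tool_from_camera" (4x4, takes a point from camera to tool coordinates, whose origin is the TCP and whose axes are the flange's). Camera axes: x right, y down, z forward; pixel columns grow to the right and rows downward; lengths in m; the calibration is good to about 2 mm. The wrist camera is an equidistant fisheye: a pixel r from the principal point sees the ray r / f radians off the axis. A picture is of the moment at which its call begins: read the wrist's pose just before it. camera_params takes no time and is no camera call.
- hand_in(): hands the job in; it is judged then, once.
The state is a dict: "clock": time; "joint_pos": joint angles; "joint_velocities": joint speeds; "tau": joint torques, N m; "position": TCP position; "ee_rot": TCP orientation; "ft_force": force on the tool from outside, world axes, zero at the start; "torque": the same for the moment, N m; "grip_width": opening from 0.0 (shut) to 1.0 (fully open); "grasp_force": force on a finger pad.
Only numpy, scipy, OpenCV 4.12 (cv2) and the standard library are available. Lean on these libraries where they do the work, as an engineer would, in place of code of your own. Each camera call takes 0.05 s, during which the arm holds its last target. There are 200 camera calls.

## Task

The battery pack in the charging dock is charged. Push it down once so that the dock's push-push catch lets go and it pops up, pull it out, put it into the empty battery bay in the top of the bench meter and push it down until the meter's catch holds it. The catches are delicate: never press on the dock or the meter with more than 25 N, and leave the screwdriver, jar and multimeter alone.

Things in the scene. Friction and masses are not known exactly. Their poses are not given: they have to be found in the camera images.
- battery_center (a point): Centre of the battery pack, a loose upright black block 24 mm (own x) by 50 mm (own y) by 90 mm tall (own z up), 0.11 to 0.22 kg, with grey grip ribs near its top; its top lies 45 mm above this point and its lowest 6 mm are 2 mm narrower all round. At the start it is caught down in the dock's bay with its top about 15 mm above the dock's top. Either way round fits.
- dock: Charging dock, fixed, grey plastic box, 115 mm (its x) by 110 mm (its y) by 110 mm tall with a flat top; origin on the table straight below the centre of its bay, its x and y axes along the bay's 24 mm and 50 mm sides. The box reaches from 45 mm behind (-x) to 70 mm ahead (+x) of the origin.
- dock_mouth (a point): Centre of the dock's bay mouth, level with the dock's top (110 mm above the table); axes as the dock's. The bay is an upright shaft 26.4 mm by 52.4 mm (1.2 mm clearance all round the pack) with a 5 mm wide 45 degree lead-in at the mouth.
- dock_carriage (a joint): How far the bay's sprung floor is pushed down, m: 0 up (floor 60 mm below the mouth, a pack on it rises 30 mm above it), 0.015 held by the catch (pack rises 15 mm). Pushed about 5 mm deeper, against 8 N and then a stiff end stop (9 N more per mm), the catch frees; let off and the floor rises to 0 in half a second. The pack only stands on the floor.
- meter: Bench meter, fixed, grey box 140 mm (its x) by 180 mm (its y) by 125 mm tall with a flat top, black front plate with display towards -x; origin on the table straight below the centre of its battery bay, axes along the bay's 24 mm and 50 mm sides.
- meter_mouth (a point): Centre of the meter's bay mouth, level with its top (125 mm above the table); axes as the meter's. Same shaft, lead-in and clearance as the dock's. Floor, catch and end stop inside sit up to 3 mm higher or lower than nominal, unseen from outside: feel for the end stop.
- meter_carriage (a joint): How far the bay's sprung floor is pushed down, m: 0 up (empty, floor about 60 mm below the mouth), 0.015 held by the catch. Spring 3.5 N at first, about 10 N near the end; the moving push feels uneven half-way (brief peaks of 10 to 14 N). To catch, push to the stiff end stop at 0.020 (9 N more per mm; 13 to 18 N is enough), then let off: it comes back to 0.015. Another push frees it.
- screwdriver: Bystander: screwdriver, 190 mm long, lying beyond the units.
- flux_jar: Bystander: closed jar, 52 mm across, 60 mm tall; origin at the centre of its underside.
- multimeter: Bystander: handheld multimeter, 150 by 75 by 32 mm, lying flat; origin at the centre of its underside.
There are look-alikes about, which are no part of the job. Of the things shaped like the meter, the grey one is meant. Of the things shaped like the dock, the grey one is meant.

How it is judged:
On the way, in this order (a step that is already met when the one before it is completed fails the run):
1. the dock's catch has let go and its floor is up, with the pack standing popped up in the dock's bay (value of joint dock_carriage below 0.004 m and z of battery_center in the frame of dock_mouth below 0 m and horizontal distance between battery_center and dock_mouth below 0.006 m), for 0.1 s.
2. the pack is lifted clear out of the dock's bay (z of battery_center in the frame of dock_mouth above 0.046 m), for 0.05 s.
At the end, for the whole second after the job is handed in: The pack stands upright (within 0.08 rad) and at rest in the meter's bay, centred within 4 mm, its centre 23.5 to 37 mm below the mouth, with the meter's floor held by its catch (13 to 16.8 mm down); the dock's bay is empty with its floor up (less than 4 mm down) (value of joint meter_carriage between 0.013 and 0.0168 m and horizontal distance between battery_center and meter_mouth below 0.004 m and z of battery_center in the frame of meter_mouth between -0.037 and -0.0235 m and angle between battery_center's own z axis and vertical below 0.08 rad and velocity of joint meter_carriage between -0.01 and 0.01 m/s and value of joint dock_carriage below 0.004 m); the robot touches nothing.
It fails at once if the dock or anything in it is pressed with more than 25 N (contact force between dock and anything else above 25 N).
It fails at once if the meter or anything in it is pressed with more than 25 N (contact force between meter and anything else above 25 N).
It fails at once if a bystander is moved more than 20 mm (distance of any of screwdriver, flux_jar, multimeter from where it was at the start of the episode above 0.02 m).
It also fails if it takes over 72 s, if anything falls off the work surface, if the arm or the gripper's body presses on something with over 40 N, if the wrist force passes 120 N, or if a joint passes its speed limit or range.

## Working session

There is one attempt and no reset: what is moved stays moved. The work goes in short steps, Python scripts to look and compute and a tool call to move; the robot and the scene stay as the last step left them, time stands still between calls to the robot, and variables do not carry over. Pictures are saved under pics/ and viewed, at most 10 in all, crops included, and the job is handed in when it is done.

Besides the shell and the picture viewer there is one more tool, called after "Call:" as name(argument=value, ...) on one line, values as JSON. step_arm: Moves the arm, as the interface text tells. Its arguments: {"type":"object","properties":{"commands":{"type":"array","items":{"type":"number"}},"squeeze":{"type":"number"}},"required":["commands"]}

```bash
mkdir -p pics; cat > h.py <<'E'
from workcell import *
import numpy as np, cv2
from scipy.spatial.transform import Rotation as R
def px2w(name,uv,z):
    p=camera_params(name);E=np.array(p["extrinsics"]);K=np.array(p["mtx"])
    d=E[:3,:3].T@np.linalg.inv(K)@np.array([uv[0],uv[1],1]);c=-E[:3,:3].T@E[:3,3]
    return c+d*(z-c[2])/d[2]
def w2px(name,P):
    p=camera_params(name);E=np.array(p["extrinsics"]);K=np.array(p["mtx"])
    q=(E[:3,:3]@np.atleast_2d(P).T+E[:3,3:4]);q=K@q;return (q[:2]/q[2]).T
def save(fn,im): cv2.imwrite("pics/"+fn,im[:,:,::-1])
E
python3 - <<'E'
from h import *
o=get_obs();print(o)
a=camera("top");b=camera("side")
np.save("top.npy",a);np.save("side.npy",b)
save("t0.png",a);save("s0.png",b)
for n in("top","side","wrist"):print(n,camera_params(n))
E
```

```text
{'clock': 0.0, 'joint_pos': array([-1.30260798,  0.33290011, -0.06474469,  1.46093619,  0.02156944,
        1.34989446, -0.08849837]), 'joint_velocities': array([ 0.00219405, -0.0002082 ,  0.00098603,  0.00039029, -0.00057586,
       -0.00099106,  0.00056993]), 'tau': array([-3.07234786e-04, -6.25436211e+01,  4.87726706e-02, -3.91605771e+01,
        1.62025681e-02,  1.00611721e-02, -1.41989042e-05]), 'position': array([0.17904609, 0.59838216, 0.20920087]), 'ee_rot': array([ 1.44853704e-01,  9.89452820e-01, -7.15984503e-04, -9.38524540e-05]), 'ft_force': array([-0.24242192,  0.68718599, -0.0738316 ]), 'torque': array([0.0145999 , 0.03139635, 0.03869227]), 'grasp_force': 0.0, 'grip_width': 0.9962764689911285}
top {'mtx': array([[505.97013691,   0.        , 272.40011689],
       [  0.        , 505.97013691, 218.08195937],
       [  0.        ,   0.        ,   1.        ]]), 'extrinsics': array([[-0.006212  , -0.99985718, -0.01571729,  0.02068889],
       [-0.98767194,  0.00859329, -0.15630192,  0.49718451],
       [ 0.15641466,  0.01455258, -0.98758426,  1.524955  ],
       [ 0.        
[... 302 characters left out ...]
5929, -0.32350121, -0.64572006, -0.27515844],
       [-0.5869344 ,  0.26921344, -0.76356541,  1.58611247],
       [ 0.        ,  0.        ,  0.        ,  1.        ]])}
wrist {'mtx': array([[325.1922621 ,   0.        , 279.48268735],
       [  0.        , 325.1922621 , 205.60372865],
       [  0.        ,   0.        ,   1.        ]]), 'tool_from_camera': array([[ 3.84630469e-04, -9.66296466e-01, -2.57431530e-01,
         6.50596961e-02],
       [ 9.99999924e-01,  3.88158916e-04,  3.71122029e-05,
         2.40367540e-05],
       [ 6.40629531e-05, -2.57431525e-01,  9.66296541e-01,
        -1.63381319e-01],
       [ 0.00000000e+00,  0.00000000e+00,  0.00000000e+00,
         1.00000000e+00]])}
```

View pics/t0.png

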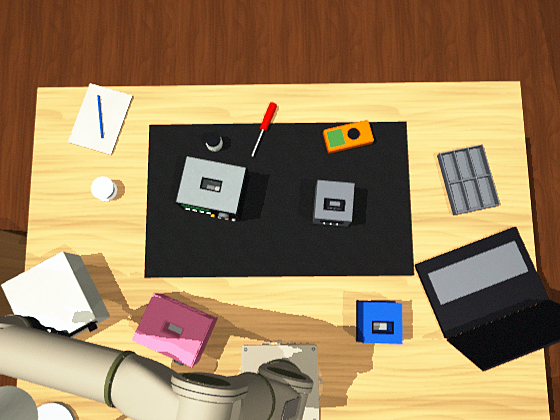

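View pics/s0.png

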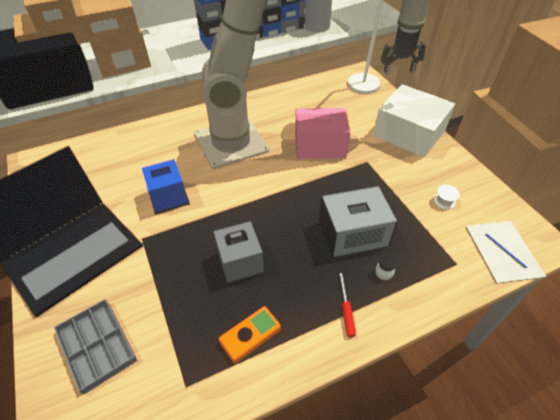

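Top view: the meter shapes are the grey box at (211,185) and the pink one at (175,328), so the grey one is meant. The dock shapes are the grey box at (333,203) and the blue one at (380,323), so again the grey one. I'll confirm both in one enlarged crop.

```bash
python3 - <<'E'
from h import *
a=np.load("top.npy")
c1=cv2.resize(a[150:225,170:255],None,fx=4.7,fy=4.7,interpolation=cv2.INTER_CUBIC)
c2=cv2.resize(a[170:230,300:368],None,fx=5.87,fy=5.87,interpolation=cv2.INTER_CUBIC)
h=min(c1.shape[0],c2.shape[0]);save("c0.png",np.hstack([c1[:h],c2[:h]]));print(c1.shape,c2.shape)
E
```

```text
(352, 400, 3) (352, 399, 3)
```

View pics/c0.png

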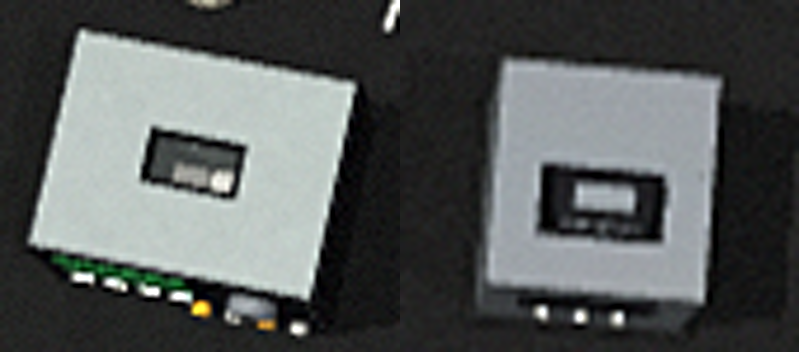

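Both grey units are confirmed. The meter's empty bay is at crop (194,163). The dock's bay, holding the black pack with its label, is at crop (601,204). Next I compute poses.

```bash
python3 - <<'E'
from h import *
def go(pts,s,off,ox,z):
    return np.array([px2w("top",((u-ox+.5)/s+off[0]-.5,(v+.5)/s+off[1]-.5),z) for u,v in pts])[:,:2]
def an(P,lab):
    # order TL,TR,BR,BL in image; image right=-y world, down=-x world
    l=P[0]-P[1]+P[3]-P[2]; s=P[0]-P[3]+P[1]-P[2]
    print(lab,P.mean(0).round(4),"y-axis ang",np.degrees(np.arctan2(-l[0],l[1])).round(2),"x-axis ang",np.degrees(np.arctan2(s[1],s[0])).round(2),"size",np.linalg.norm(s)/2,np.linalg.norm(l)/2)
an(go([(80,30),(355,83),(310,298),(32,245)],4.7,(170,150),0,.125),"metertop")
an(go([(152,127),(246,145),(235,198),(143,182)],4.7,(170,150),0,.125),"metermouth")
an(go([(502,58),(720,75),(705,303),(487,285)],5.87,(300,170),400,.110),"docktop")
an(go([(540,163),(665,177),(662,242),(537,234)],5.87,(300,170),400,.110),"dockmouth")
an(go([(574,182),(636,184),(634,213),(574,209)],5.87,(300,170),400,.125),"label")
E
```

```text
metertop [0.5864 0.197 ] y-axis ang -11.59 x-axis ang -11.27 size 0.1408544648412083 0.17837325372872007
metermouth [0.5865 0.197 ] y-axis ang -11.09 x-axis ang -9.58 size 0.03519909166260005 0.059889075325855856
docktop [ 0.5382 -0.1675] y-axis ang -5.22 x-axis ang -5.14 size 0.11720617295386045 0.10998056713815231
dockmouth [ 0.5257 -0.1659] y-axis ang -5.66 x-axis ang -3.91 size 0.034892759280463266 0.06301625699100052
label [ 0.5264 -0.1662] y-axis ang -3.4 x-axis ang -3.46 size 0.014224788449051066 0.030384547700525094
```

Dock mouth is about (0.5257,-0.166), yaw -5.2°; meter mouth is about (0.5865,0.197), yaw -11.4°. I'm moving above the dock with the tool y axis along the pack's 24 mm side, which is a turn of -78.5°.

Call:
step_arm(commands=[85, 0.06, -0.12, 0.08, 0, 0, -0.06, 85, 0.12, -0.24, 0.12, 0, 0, -0.12, 85, 0.42, -0.95, 0.12, 0, 0, -0.436, 85, 0.42, -0.95, 0.12, 0, 0, -0.436, 85, 0.42, -0.95, 0.12, 0, 0, -0.436, 85, 0.42, -0.95, 0.12, 0, 0, -0.436, 85, 0.42, -0.95, 0.12, 0, 0, -0.436, 85, 0.42, -0.95, 0.12, 0, 0, -0.436, 85, 0.42, -0.95, 0.12, 0, 0, -0.436, 85, 0.42, -0.95, 0.12, 0, 0, -0.436], squeeze=40)

```text
clock: 1.35
position: [0.4269, 0.0372, 0.2816]
ee_rot: [0.738, 0.675, 0.0, -0.0]
ft_force: [1.2, 0.2, -0.2]
grip_width: 0.992
grasp_force: 0.0
```

Call:
step_arm(commands=[85, 0.16, -0.33, -0.05, 0, 0, 0, 85, 0.16, -0.33, -0.05, 0, 0, 0, 85, 0.16, -0.33, -0.05, 0, 0, 0, 85, 0.16, -0.33, -0.05, 0, 0, 0, 85, 0.16, -0.33, -0.05, 0, 0, 0, 85, 0.16, -0.33, -0.05, 0, 0, 0, 85, 0.16, -0.33, -0.05, 0, 0, 0, 85, 0.16, -0.33, -0.05, 0, 0, 0, 85, 0.16, -0.33, -0.05, 0, 0, 0, 85, 0.16, -0.33, -0.05, 0, 0, 0])

```text
clock: 2.6
position: [0.5227, -0.1585, 0.2517]
ee_rot: [0.738, 0.675, 0.0, -0.0]
ft_force: [0.7, 0.6, 0.4]
grip_width: 0.993
grasp_force: 0.0
```

```bash
cat >> h.py <<'E'
def wpx2w(uv,z,o):
    p=camera_params("wrist");K=np.array(p["mtx"]);T=np.array(p["tool_from_camera"])
    d=np.array([(uv[0]-K[0,2])/K[0,0],(uv[1]-K[1,2])/K[1,1]]);r=np.hypot(*d)
    ray=np.array([*(np.sin(r)*d/r),np.cos(r)]);Rt=R.from_quat(o["ee_rot"]).as_matrix()
    c=Rt@T[:3,3]+o["position"];v=Rt@T[:3,:3]@ray
    return c+v*(z-c[2])/v[2]
def w2wpx(P,o):
    p=camera_params("wrist");K=np.array(p["mtx"]);T=np.array(p["tool_from_camera"])
    Rt=R.from_quat(o["ee_rot"]).as_matrix();q=T[:3,:3].T@(Rt.T@(np.array(P)-o["position"])-T[:3,3])
    t=np.arctan2(np.hypot(q[0],q[1]),q[2]);return K[:2,2]+K[0,0]*t*q[:2]/np.hypot(q[0],q[1])
E
python3 - <<'E'
from h import *
import pickle
o=get_obs();a=camera("wrist");pickle.dump((o,a),open("w1.pkl","wb"))
print(o["position"],o["ee_rot"],o["ft_force"])
u=w2wpx([.5257,-.166,.125],o);print(u)
x,y=int(u[0])-70,int(u[1])-60;x=max(x,0);y=max(y,0);print(x,y)
save("w1.png",cv2.resize(a[y:y+120,x:x+140],None,fx=5,fy=5,interpolation=cv2.INTER_CUBIC))
E
```

```text
[ 0.52266239 -0.15846121  0.25171344] [ 7.37970488e-01  6.74832961e-01  1.80250209e-04 -6.17066545e-06] [0.69277304 0.63744623 0.40606495]
[283.56146632 200.29163705]
213 140
```

View pics/w1.png

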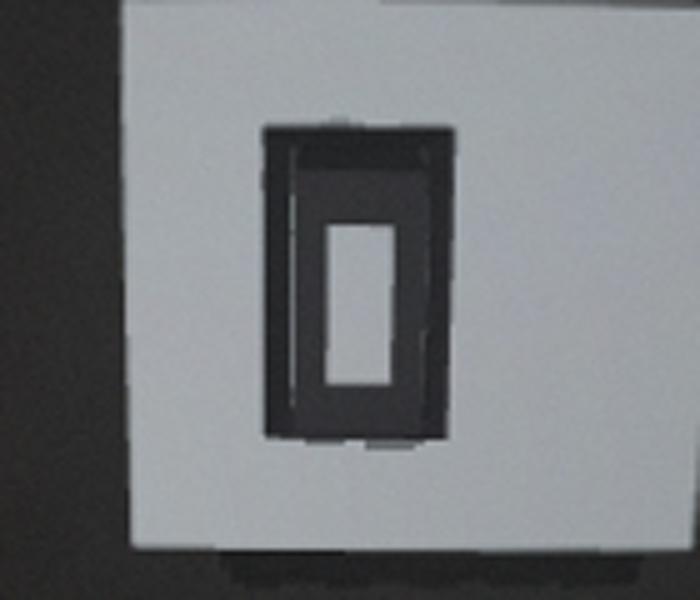

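The wrist view shows the dock mouth with corners at crop (264,128) and (447,438), and the pack's label at (327-393, 225-384).

```bash
python3 - <<'E'
from h import *
import pickle
o,a=pickle.load(open("w1.pkl","rb"))
f=lambda pts,z:np.array([wpx2w(((u+.5)/5+212.5,(v+.5)/5+139.5),z,o) for u,v in pts])[:,:2]
for l,p,z in(("mouth",[(264,128),(455,128),(447,438),(266,438)],.11),("label",[(327,225),(393,225),(391,384),(328,384)],.125),("top",[(296,168),(430,170),(426,438),(296,438)],.125)):
    P=f(p,z);e=P[1]-P[0]+P[2]-P[3];g=P[0]-P[3]+P[1]-P[2]
    print(l,P.mean(0).round(4),np.degrees(np.arctan2(e[1],e[0])),np.degrees(np.arctan2(-g[0],g[1])),np.linalg.norm(e)/2,np.linalg.norm(g)/2)
E
```

```text
mouth [ 0.5265 -0.1664] -5.065097610326877 -5.437311927245626 0.03601106251056302 0.0617125755948051
label [ 0.5266 -0.1665] -5.073575931555532 -5.049137590438735 0.011875126826000058 0.030182673709070528
top [ 0.527  -0.1667] -5.50319236753057 -5.269853691183965 0.024353616929958383 0.0511605759201557
```

Call:
step_arm(commands=[0, 0.007, -0.0135, 0, 0, 0, 0, 0, 0.007, -0.0135, -0.05, 0, 0, 0, 0, 0.007, -0.0135, -0.1, 0, 0, 0, 0, 0.007, -0.0135, -0.14, 0, 0, 0, 0, 0.007, -0.0135, -0.17, 0, 0, 0, 0, 0.007, -0.0135, -0.18, 0, 0, 0, 0, 0.007, -0.0135, -0.185, 0, 0, 0, 0, 0.007, -0.0135, -0.185, 0, 0, 0, 0, 0.007, -0.0135, -0.185, 0, 0, 0, 0, 0.007, -0.0135, -0.185, 0, 0, 0])

```text
clock: 3.9
position: [0.5271, -0.1668, 0.141]
ee_rot: [0.738, 0.675, 0.0, 0.0]
ft_force: [0.1, -1.0, 0.4]
grip_width: 0.004
grasp_force: 0.0
```

Call:
step_arm(commands=[0, 0, 0, -0.01, 0, 0, 0, 0, 0, 0, -0.018, 0, 0, 0, 0, 0, 0, -0.023, 0, 0, 0, 0, 0, 0, -0.025, 0, 0, 0, 0, 0, 0, -0.027, 0, 0, 0, 0, 0, 0, -0.029, 0, 0, 0, 0, 0, 0, -0.031, 0, 0, 0, 0, 0, 0, -0.0325, 0, 0, 0, 0, 0, 0, -0.0325, 0, 0, 0, 0, 0, 0, -0.0325, 0, 0, 0])

```text
clock: 5.15
position: [0.5269, -0.1668, 0.1212]
ee_rot: [0.738, 0.675, 0.0, 0.0]
ft_force: [-0.1, 0.3, 0.4]
grip_width: 0.001
grasp_force: 0.0
```

Call:
step_arm(commands=[0, 0, 0, -0.001, 0, 0, 0, 0, 0, 0, -0.002, 0, 0, 0, 0, 0, 0, -0.003, 0, 0, 0, 0, 0, 0, -0.004, 0, 0, 0, 0, 0, 0, -0.004, 0, 0, 0, 0, 0, 0, -0.004, 0, 0, 0, 0, 0, 0, -0.004, 0, 0, 0, 0, 0, 0, -0.004, 0, 0, 0, 0, 0, 0, -0.004, 0, 0, 0, 0, 0, 0, -0.004, 0, 0, 0])

```text
clock: 6.4
position: [0.5269, -0.1668, 0.1187]
ee_rot: [0.738, 0.675, 0.0, 0.0]
ft_force: [0.5, 0.2, -0.8]
grip_width: 0.0
grasp_force: 0.0
```

No contact yet, so I'm checking with the side camera.

```bash
python3 - <<'E'
from h import *
a=camera("side");u=w2px("side",[.527,-.1666,.12])[0];print(u,w2px("side",[.527,-.1666,.11]))
x,y=int(u[0])-40,int(u[1])-40
save("s1.png",cv2.resize(a[y:y+75,x:x+90],None,fx=8,fy=8,interpolation=cv2.INTER_CUBIC))
E
```

```text
[235.42486406 235.36895714] [[235.7510801  237.49777499]]
```

View pics/s1.png

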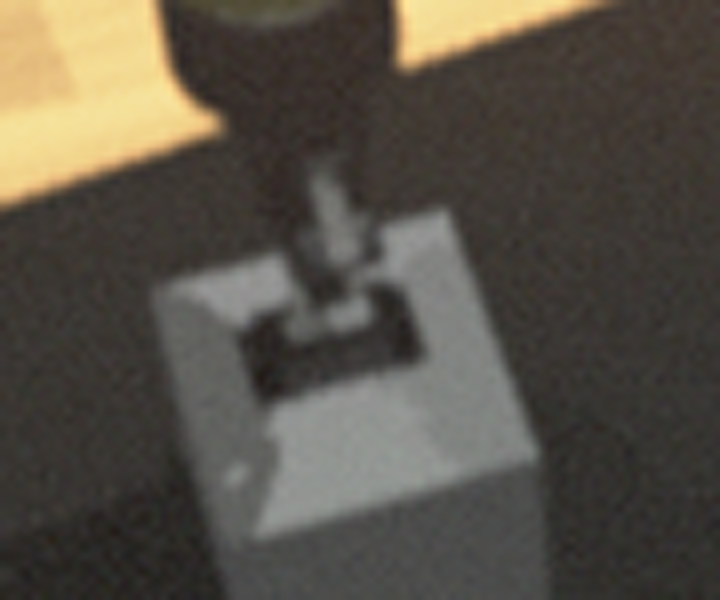

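Fingers are centred over the pack with a small gap still. Going on down slowly.

Call:
step_arm(commands=[0, 0, 0, -0.001, 0, 0, 0, 0, 0, 0, -0.002, 0, 0, 0, 0, 0, 0, -0.003, 0, 0, 0, 0, 0, 0, -0.004, 0, 0, 0, 0, 0, 0, -0.005, 0, 0, 0, 0, 0, 0, -0.005, 0, 0, 0, 0, 0, 0, -0.005, 0, 0, 0, 0, 0, 0, -0.005, 0, 0, 0, 0, 0, 0, -0.005, 0, 0, 0, 0, 0, 0, -0.005, 0, 0, 0])

```text
clock: 7.7
position: [0.5269, -0.1668, 0.1157]
ee_rot: [0.738, 0.675, 0.0, 0.0]
ft_force: [0.5, -0.4, -0.1]
grip_width: 0.001
grasp_force: 0.0
```

Call:
step_arm(commands=[0, 0, 0, -0.001, 0, 0, 0, 0, 0, 0, -0.002, 0, 0, 0, 0, 0, 0, -0.003, 0, 0, 0, 0, 0, 0, -0.004, 0, 0, 0, 0, 0, 0, -0.005, 0, 0, 0, 0, 0, 0, -0.005, 0, 0, 0, 0, 0, 0, -0.005, 0, 0, 0, 0, 0, 0, -0.005, 0, 0, 0, 0, 0, 0, -0.005, 0, 0, 0, 0, 0, 0, -0.005, 0, 0, 0])

```text
clock: 8.95
position: [0.5269, -0.1668, 0.1127]
ee_rot: [0.738, 0.675, 0.0, 0.0]
ft_force: [0.5, -0.7, -0.5]
grip_width: -0.004
grasp_force: 0.0
```

```bash
python3 - <<'E'
from h import *
o=get_obs();print(o["position"],o["ft_force"],o["tau"])
a=camera("side");w=camera("wrist")
x,y=195,195
c=cv2.resize(a[y:y+70,x:x+50],None,fx=8,fy=8,interpolation=cv2.INTER_CUBIC)
u=w2wpx([.527,-.167,.112],o);print(u)
x,y=int(u[0])-50,int(u[1])-70;d=cv2.resize(w[y:y+140,x:x+100],None,fx=4,fy=4,interpolation=cv2.INTER_CUBIC);print(x,y,c.shape,d.shape)
save("s2.png",np.hstack([c,d]))
E
```

```text
[ 0.52689585 -0.16677748  0.11274401] [ 0.47743739 -0.72411675 -0.50979906] [ 8.89021485e-04 -4.20807016e+01  1.00488845e+01 -3.48904359e+01
  1.54414546e-02  2.03498203e-03 -1.11504564e-04]
[279.61492337 244.03796335]
229 174 (560, 400, 3) (560, 400, 3)
```

View pics/s2.png

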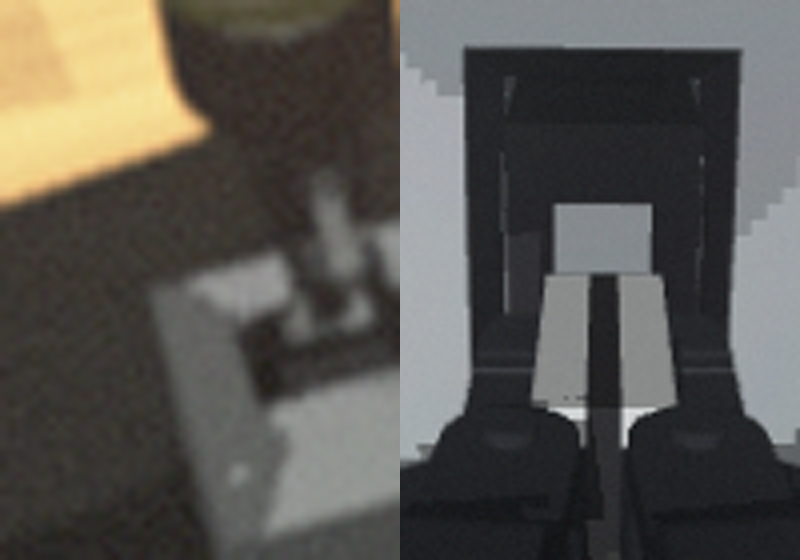

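```bash
python3 - <<'E'
from h import *
o=get_obs()
c,s=np.cos(np.radians(-5.2)),np.sin(np.radians(-5.2))
m=np.array([.5267,-.1666])
for z in(.1,.105,.11,.115,.12,.125):
  f=lambda x,y:((w2wpx([*(m+[c*x-s*y,s*x+c*y]),z],o)-[229,174])*4).round(0)
  print(z,"label far",f(-.006,-.015),f(.006,-.015),"pack far",f(-.012,-.025),f(.012,-.025),"near",f(.012,.025))
z=.11;print("mouth far",f(-.018,-.031))
E
```

```text
0.1 label far [160. 341.] [241. 341.] pack far [121. 401.] [280. 401.] near [287.  78.]
0.105 label far [159. 356.] [242. 356.] pack far [119. 416.] [281. 416.] near [289.  86.]
0.11 label far [158. 370.] [243. 371.] pack far [117. 432.] [283. 432.] near [292.  94.]
0.115 label far [156. 386.] [244. 386.] pack far [115. 449.] [285. 449.] near [294. 104.]
0.12 label far [155. 403.] [245. 403.] pack far [112. 466.] [287. 467.] near [297. 113.]
0.125 label far [154. 420.] [246. 420.] pack far [110. 485.] [290. 485.] near [300. 124.]
mouth far [ 77. 467.]
```

```bash
python3 - <<'E'
from h import *
import pickle
o1,_=pickle.load(open("w1.pkl","rb"));o=get_obs()
for z in(.08,.09,.1,.105,.11,.115,.12,.125):
  a=[wpx2w(((u+.5)/5+212.5,(225.5)/5+139.5),z,o1) for u in(327,393)]
  b=[((w2wpx(p,o)-[229,174])*4+1.5).round(0) for p in a]
  e=[((w2wpx(wpx2w(((u+.5)/5+212.5,(168.5)/5+139.5),z,o1),o)-[229,174])*4+1.5).round(0) for u in(296,430)]
  print(z,*b,*e)
print("seen (153,205),(252,205); dark line (105..300,124)")
print([(w2wpx(np.array(o["position"])+[0,0,h],o)-[229,174])*4 for h in(0,.01,.02,.03)])
E
```

```text
0.08 [162. 167.] [250. 167.] [119.  92.] [299.  92.]
0.09 [160. 173.] [250. 173.] [116.  97.] [300.  97.]
0.1 [158. 180.] [249. 180.] [113. 102.] [302. 102.]
0.105 [156. 184.] [249. 184.] [112. 105.] [302. 105.]
0.11 [155. 188.] [249. 188.] [110. 108.] [303. 108.]
0.115 [154. 193.] [249. 193.] [108. 112.] [303. 112.]
0.12 [153. 197.] [249. 197.] [106. 115.] [304. 115.]
0.125 [151. 202.] [249. 202.] [104. 119.] [305. 119.]
seen (153,205),(252,205); dark line (105..300,124)
[array([201.5408348 , 280.73076884]), array([201.44151996, 309.67379101]), array([201.33054834, 341.99800288]), array([201.20590414, 378.28475519])]
```

The top of the pack triangulates to z≈0.125, as stated. The light finger faces end short of that in the picture, so the tips seem to sit behind the nominal TCP. I keep feeling downwards, watching the force.

Call:
step_arm(commands=[0, 0, 0, -0.001, 0, 0, 0, 0, 0, 0, -0.002, 0, 0, 0, 0, 0, 0, -0.003, 0, 0, 0, 0, 0, 0, -0.004, 0, 0, 0, 0, 0, 0, -0.005, 0, 0, 0, 0, 0, 0, -0.0055, 0, 0, 0, 0, 0, 0, -0.006, 0, 0, 0, 0, 0, 0, -0.0065, 0, 0, 0, 0, 0, 0, -0.0065, 0, 0, 0, 0, 0, 0, -0.0065, 0, 0, 0])

```text
clock: 10.3
position: [0.5269, -0.1668, 0.1088]
ee_rot: [0.738, 0.675, 0.0, 0.0]
ft_force: [0.4, -0.3, 0.3]
grip_width: 0.002
grasp_force: 0.0
```

```bash
python3 - <<'E'
from h import *
o=get_obs();print(o["ft_force"],o["position"])
Rt=R.from_quat(o["ee_rot"]).as_matrix()
for yy in(0,.011):
  for h in(0,.01,.015,.02,.025,.03):
    print(yy,h,[((w2wpx(o["position"]+Rt@[yy,s,-h],o)-[229,174])*4).round() for s in(-.007,.007)])
w=camera("wrist");x,y=199,154
save("w3.png",cv2.resize(w[y:y+200,x:x+160],None,fx=3,fy=3,interpolation=cv2.INTER_CUBIC))
E
```

```text
[ 0.35474557 -0.3245765   0.26224032] [ 0.52687075 -0.16679146  0.10884579]
0 0 [array([150., 281.]), array([253., 281.])]
0 0.01 [array([147., 310.]), array([256., 310.])]
0 0.015 [array([145., 325.]), array([258., 325.])]
0 0.02 [array([143., 342.]), array([259., 342.])]
0 0.025 [array([141., 359.]), array([261., 359.])]
0 0.03 [array([140., 378.]), array([263., 378.])]
0.011 0 [array([149., 203.]), array([254., 203.])]
0.011 0.01 [array([145., 229.]), array([257., 229.])]
0.011 0.015 [array([144., 242.]), array([259., 242.])]
0.011 0.02 [array([142., 257.]), array([261., 257.])]
0.011 0.025 [array([140., 272.]), array([263., 272.])]
0.011 0.03 [array([138., 289.]), array([265., 289.])]
```

View pics/w3.png

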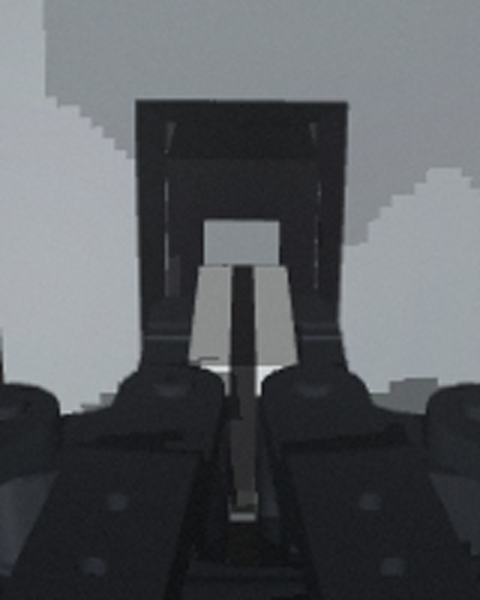

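Call:
step_arm(commands=[0, 0, 0, -0.001, 0, 0, 0, 0, 0, 0, -0.002, 0, 0, 0, 0, 0, 0, -0.003, 0, 0, 0, 0, 0, 0, -0.004, 0, 0, 0, 0, 0, 0, -0.005, 0, 0, 0, 0, 0, 0, -0.006, 0, 0, 0, 0, 0, 0, -0.007, 0, 0, 0, 0, 0, 0, -0.007, 0, 0, 0, 0, 0, 0, -0.007, 0, 0, 0, 0, 0, 0, -0.007, 0, 0, 0])

```text
clock: 11.6
position: [0.5269, -0.1668, 0.1046]
ee_rot: [0.738, 0.675, 0.0, 0.0]
ft_force: [-0.5, 0.5, 0.0]
grip_width: -0.002
grasp_force: 0.0
```

```bash
python3 - <<'E'
from h import *
o=get_obs();print(o["ft_force"],o["position"],o["torque"])
c,s=np.cos(np.radians(-5.2)),np.sin(np.radians(-5.2));m=np.array([.5267,-.1666])
w=camera("wrist")
for z in(.115,.12,.125,.13):
  print(z,[w2wpx([*(m+[c*x-s*y,s*x+c*y]),z],o).round(1) for x,y in((0,.015),(0,.025))])
print(w[180:250,279].mean(1).astype(int).tolist())
E
```

```text
[-0.46873152  0.50898308  0.03717451] [ 0.52687284 -0.16680591  0.1046438 ] [0.03473212 0.01938006 0.00732529]
0.115 [array([279. , 223.4]), array([279. , 203.9])]
0.12 [array([279. , 226.7]), array([279. , 206.6])]
0.125 [array([279. , 230.1]), array([279. , 209.4])]
0.13 [array([278.9, 233.8]), array([279. , 212.5])]
[143, 144, 141, 139, 143, 140, 141, 141, 140, 72, 31, 32, 28, 30, 33, 31, 29, 32, 30, 32, 29, 32, 34, 33, 32, 31, 33, 32, 31, 33, 39, 37, 38, 38, 37, 38, 39, 38, 38, 39, 37, 35, 36, 37, 35, 36, 36, 35, 39, 37, 95, 137, 137, 139, 137, 140, 136, 137, 140, 137, 137, 135, 76, 35, 35, 34, 37, 38, 35, 35]
```

Pack still at z=0.125. The picture puts contact near TCP z≈0.100, so the finger tips are about 25 mm behind the TCP.

Call:
step_arm(commands=[0, 0, 0, -0.001, 0, 0, 0, 0, 0, 0, -0.002, 0, 0, 0, 0, 0, 0, -0.003, 0, 0, 0, 0, 0, 0, -0.004, 0, 0, 0, 0, 0, 0, -0.005, 0, 0, 0, 0, 0, 0, -0.006, 0, 0, 0, 0, 0, 0, -0.007, 0, 0, 0, 0, 0, 0, -0.008, 0, 0, 0, 0, 0, 0, -0.008, 0, 0, 0, 0, 0, 0, -0.008, 0, 0, 0])

```text
clock: 12.9
position: [0.527, -0.1668, 0.1]
ee_rot: [0.738, 0.675, 0.0, 0.0]
ft_force: [0.2, 1.0, 4.5]
grip_width: 0.001
grasp_force: 2.7
```

Contact at 4.5 N. Now the careful push.

Call:
step_arm(commands=[0, 0, 0, -0.001, 0, 0, 0, 0, 0, 0, -0.002, 0, 0, 0, 0, 0, 0, -0.003, 0, 0, 0, 0, 0, 0, -0.004, 0, 0, 0, 0, 0, 0, -0.005, 0, 0, 0, 0, 0, 0, -0.006, 0, 0, 0, 0, 0, 0, -0.0065, 0, 0, 0, 0, 0, 0, -0.007, 0, 0, 0, 0, 0, 0, -0.007, 0, 0, 0, 0, 0, 0, -0.007, 0, 0, 0])

```text
clock: 14.15
position: [0.5281, -0.1671, 0.0973]
ee_rot: [0.738, 0.675, 0.001, 0.001]
ft_force: [-3.2, 0.9, 20.8]
grip_width: 0.0
grasp_force: 9.9
```

```bash
python3 - <<'E'
from h import *
o=get_obs();print(o["ft_force"],o["position"],o["torque"])
c,s=np.cos(np.radians(-5.2)),np.sin(np.radians(-5.2));m=np.array([.5267,-.1666])
w=camera("wrist")
for z in(.115,.12,.125):
  print(z,[w2wpx([*(m+[c*x-s*y,s*x+c*y]),z],o).round(1) for x,y in((0,.015),(0,.025))])
print([w2wpx([*(m+[c*x-s*y,s*x+c*y]),.11],o).round(1) for x,y in((0,.031),)])
print(w[180:250,279].mean(1).astype(int).tolist())
save("w4.png",cv2.resize(w[130:330,180:380],None,fx=3,fy=3,interpolation=cv2.INTER_CUBIC))
E
```

```text
[-3.17550339  0.89948158 20.81257909] [ 0.52814189 -0.16713795  0.09734063] [0.36077797 0.76105561 0.00460924]
0.115 [array([276.3, 227.8]), array([276.3, 207.4])]
0.12 [array([276.3, 231.3]), array([276.2, 210.3])]
0.125 [array([276.2, 235. ]), array([276.1, 213.4])]
[array([276.4, 192.4])]
[142, 142, 144, 144, 143, 143, 143, 141, 143, 144, 142, 114, 43, 30, 35, 34, 31, 31, 32, 31, 27, 30, 32, 33, 32, 31, 33, 31, 30, 31, 35, 37, 36, 36, 36, 39, 37, 37, 36, 34, 40, 38, 36, 37, 37, 35, 36, 37, 36, 37, 45, 137, 138, 138, 140, 138, 137, 139, 139, 138, 140, 139, 77, 35, 34, 32, 34, 35, 33, 34]
```

View pics/w4.png

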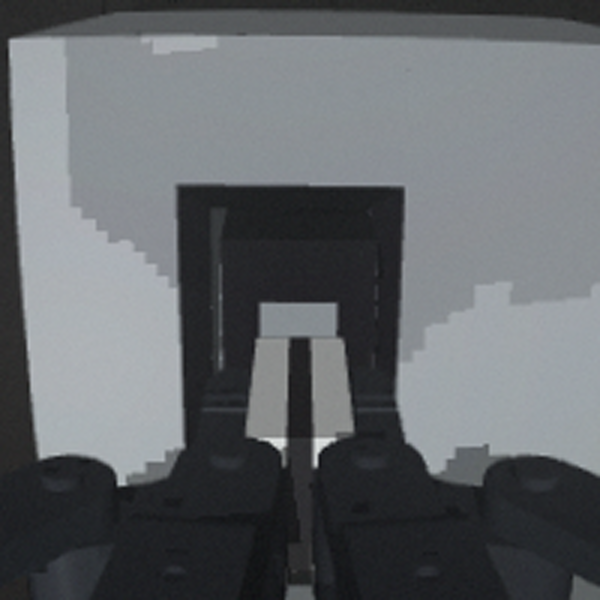

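The label edge shows the pack about 5 mm lower, on the end stop at 20.8 N. I let off now and open the fingers while rising.

Call:
step_arm(commands=[0, 0, 0, 0.02, 0, 0, 0, 0, 0, 0, 0.06, 0, 0, 0, 0, 0, 0, 0.1, 0, 0, 0, 60, 0, 0, 0.14, 0, 0, 0, 60, 0, 0, 0.14, 0, 0, 0, 60, 0, 0, 0.14, 0, 0, 0, 60, 0, 0, 0.14, 0, 0, 0, 60, 0, 0, 0.14, 0, 0, 0, 60, 0, 0, 0.14, 0, 0, 0, 60, 0, 0, 0.14, 0, 0, 0])

```text
clock: 15.45
position: [0.5268, -0.1668, 0.1795]
ee_rot: [0.738, 0.675, -0.0, -0.0]
ft_force: [0.4, -0.2, 0.5]
grip_width: 0.7
grasp_force: 0.0
```

```bash
python3 - <<'E'
from h import *
o=get_obs();print(o["ft_force"],o["position"],o["grip_width"])
c,s=np.cos(np.radians(-5.2)),np.sin(np.radians(-5.2));m=np.array([.5267,-.1666])
w=camera("wrist")
for z in(.125,.13,.135,.14):
  print(z,[w2wpx([*(m+[c*x-s*y,s*x+c*y]),z],o).round(1).tolist() for x,y in((0,.015),(0,-.015),(-.006,0),(.006,0))])
save("w5.png",cv2.resize(w[130:280,190:370],None,fx=4,fy=4,interpolation=cv2.INTER_CUBIC))
E
```

```text
[ 0.36948382 -0.17004632  0.46889635] [ 0.52682622 -0.16679172  0.17951893] 0.6996557644710704
0.125 [[279.3, 194.1], [279.3, 235.1], [270.7, 215.0], [287.9, 215.0]]
0.13 [[279.3, 195.7], [279.3, 237.6], [270.5, 217.1], [288.0, 217.1]]
0.135 [[279.3, 197.5], [279.2, 240.2], [270.3, 219.2], [288.2, 219.3]]
0.14 [[279.3, 199.3], [279.2, 242.8], [270.1, 221.5], [288.4, 221.6]]
```

View pics/w5.png

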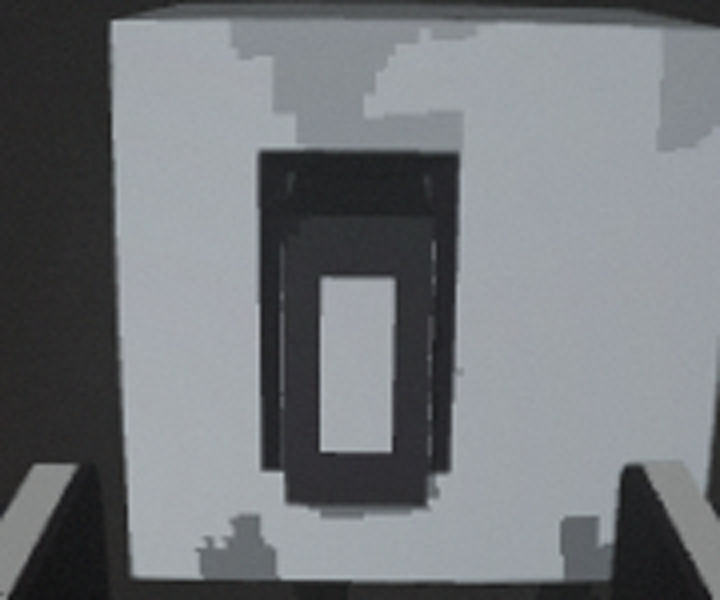

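The pack has popped up: the label edges at rows 199 and 243 match a top at z=0.140. Descending and gripping.

Call:
step_arm(commands=[60, 0, 0, -0.05, 0, 0, 0, 60, 0, 0, -0.1, 0, 0, 0, 60, 0, 0, -0.13, 0, 0, 0, 60, 0, 0, -0.145, 0, 0, 0, 60, 0, 0, -0.15, 0, 0, 0, 40, 0, 0, -0.15, 0, 0, 0, 20, 0, 0, -0.15, 0, 0, 0, 20, 0, 0, -0.15, 0, 0, 0, 20, 0, 0, -0.15, 0, 0, 0, 20, 0, 0, -0.15, 0, 0, 0], squeeze=40)

```text
clock: 16.75
position: [0.5272, -0.1669, 0.0899]
ee_rot: [0.738, 0.675, 0.0, 0.0]
ft_force: [1.5, -0.5, 1.7]
grip_width: 0.279
grasp_force: 43.0
```

Call:
step_arm(commands=[20, 0, 0, 0.02, 0, 0, 0, 20, 0, 0, 0.05, 0, 0, 0, 20, 0, 0, 0.08, 0, 0, 0, 20, 0, 0, 0.11, 0, 0, 0, 20, 0, 0, 0.14, 0, 0, 0, 20, 0, 0, 0.17, 0, 0, 0, 20, 0, 0, 0.19, 0, 0, 0, 20, 0, 0, 0.2, 0, 0, 0, 20, 0, 0, 0.2, 0, 0, 0, 20, 0, 0, 0.2, 0, 0, 0])

```text
clock: 18.0
position: [0.5266, -0.1667, 0.209]
ee_rot: [0.738, 0.675, -0.0, -0.0]
ft_force: [-0.7, 0.8, -1.9]
grip_width: 0.269
grasp_force: 42.5
```

Call:
step_arm(commands=[20, 0.1, 0.461, 0.01, 0, 0, -0.0344, 20, 0.1, 0.461, 0.01, 0, 0, -0.0344, 20, 0.1, 0.461, 0.01, 0, 0, -0.0344, 20, 0.1, 0.461, 0.01, 0, 0, -0.0344, 20, 0.1, 0.461, 0.01, 0, 0, -0.0344, 20, 0.1, 0.461, 0.01, 0, 0, -0.0344, 20, 0.1, 0.461, 0.01, 0, 0, -0.0344, 20, 0.1, 0.461, 0.01, 0, 0, -0.0344, 20, 0.1, 0.461, 0.01, 0, 0, -0.0344, 20, 0.1, 0.461, 0.01, 0, 0, -0.0344])

```text
clock: 19.25
position: [0.5869, 0.1094, 0.2157]
ee_rot: [0.774, 0.634, 0.0, -0.0]
ft_force: [0.7, 0.1, -0.9]
grip_width: 0.271
grasp_force: 42.5
```

```bash
python3 - <<'E'
from h import *
import pickle
o=get_obs();a=camera("wrist");pickle.dump((o,a),open("w6.pkl","wb"))
print(o["position"],o["ee_rot"],o["ft_force"])
u=w2wpx([.5865,.197,.125],o);print(u)
x,y=max(int(u[0])-80,0),max(int(u[1])-40,0);print(x,y)
save("w6.png",cv2.resize(a[y:y+120,x:x+160],None,fx=5,fy=5,interpolation=cv2.INTER_CUBIC))
E
```

```text
[0.58686012 0.10936145 0.21572928] [ 7.73683503e-01  6.33572267e-01  1.40790976e-04 -2.33324619e-05] [ 0.70671587  0.12327303 -0.93141501]
[256.67401785  94.51469628]
176 54
```

View pics/w6.png

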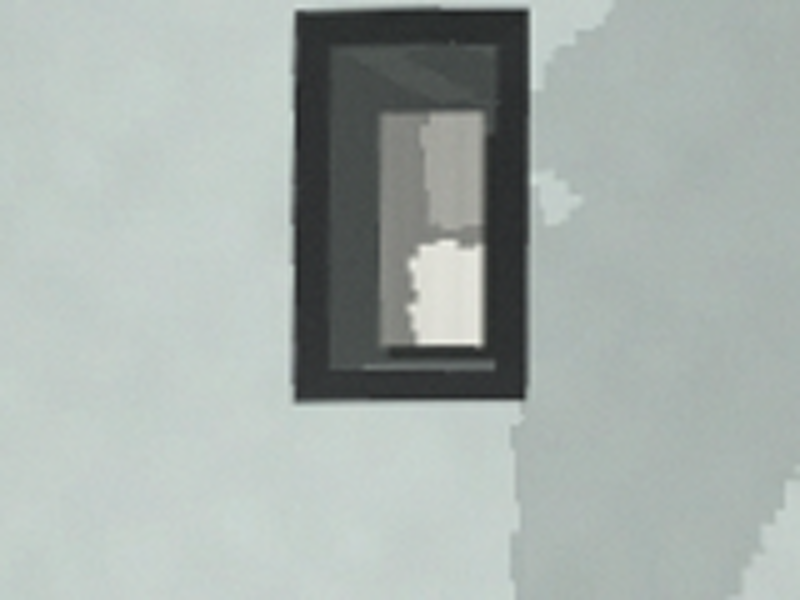

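The meter's empty bay mouth has corners at crop (295,10), (528,8), (526,400) and (294,401). The ten pictures are used up, so from here on it's numbers only.

```bash
python3 - <<'E'
from h import *
import pickle
o,a=pickle.load(open("w6.pkl","rb"))
P=np.array([wpx2w(((u+.5)/5+175.5,(v+.5)/5+53.5),.125,o) for u,v in[(295,10),(528,8),(526,400),(294,401)]])[:,:2]
e=P[1]-P[0]+P[2]-P[3];g=P[0]-P[3]+P[1]-P[2]
print(P.mean(0).round(4),np.degrees(np.arctan2(e[1],e[0])),np.degrees(np.arctan2(-g[0],g[1])),np.linalg.norm(e)/2,np.linalg.norm(g)/2)
y=R.from_quat(o["ee_rot"]).as_matrix()[:,1];print(np.degrees(np.arctan2(y[1],y[0])))
# pack y in the tool: dock values
E
```

```text
[0.5872 0.1973] -11.848822812397557 -11.69207815881353 0.03614782198585187 0.062090451759633666
-11.371655255827566
```

Call:
step_arm(commands=[20, 0, 0.07, 0, 0, 0, -0.0015, 20, 0, 0.13, 0, 0, 0, -0.0015, 20, 0, 0.1463, 0, 0, 0, -0.0015, 20, 0, 0.1463, -0.02, 0, 0, -0.0015, 20, 0, 0.1463, -0.04, 0, 0, -0.0015, 20, 0, 0.1463, -0.06, 0, 0, -0.0015, 20, 0, 0.1463, -0.07, 0, 0, -0.0015, 20, 0, 0.1463, -0.07, 0, 0, -0.0015, 20, 0, 0.1463, -0.07, 0, 0, -0.0015, 20, 0, 0.1463, -0.07, 0, 0, -0.0015])

```text
clock: 20.55
position: [0.5871, 0.1976, 0.1741]
ee_rot: [0.775, 0.632, 0.0, 0.0]
ft_force: [-0.1, 0.5, -1.7]
grip_width: 0.276
grasp_force: 42.6
```

Call:
step_arm(commands=[20, 0, -0.0005, -0.006, 0, 0, 0, 20, 0, -0.0005, -0.012, 0, 0, 0, 20, 0, -0.0005, -0.017, 0, 0, 0, 20, 0, -0.0005, -0.022, 0, 0, 0, 20, 0, -0.0005, -0.027, 0, 0, 0, 20, 0, -0.0005, -0.032, 0, 0, 0, 20, 0, -0.0005, -0.037, 0, 0, 0, 20, 0, -0.0005, -0.042, 0, 0, 0, 20, 0, -0.0005, -0.046, 0, 0, 0, 20, 0, -0.0005, -0.046, 0, 0, 0])

```text
clock: 21.8
position: [0.5868, 0.1972, 0.1458]
ee_rot: [0.775, 0.632, -0.0, 0.0]
ft_force: [0.4, -0.8, -1.9]
grip_width: 0.27
grasp_force: 42.6
```

Call:
step_arm(commands=[20, 0, 0, -0.01, 0, 0, 0, 20, 0, 0, -0.02, 0, 0, 0, 20, 0, 0, -0.03, 0, 0, 0, 20, 0, 0, -0.04, 0, 0, 0, 20, 0, 0, -0.048, 0, 0, 0, 20, 0, 0, -0.055, 0, 0, 0, 20, 0, 0, -0.06, 0, 0, 0, 20, 0, 0, -0.064, 0, 0, 0, 20, 0, 0, -0.066, 0, 0, 0, 20, 0, 0, -0.066, 0, 0, 0])

```text
clock: 23.05
position: [0.5869, 0.1973, 0.1064]
ee_rot: [0.775, 0.632, 0.0, 0.0]
ft_force: [0.5, 0.4, -1.7]
grip_width: 0.273
grasp_force: 42.6
```

Call:
step_arm(commands=[20, 0, 0, -0.002, 0, 0, 0, 20, 0, 0, -0.004, 0, 0, 0, 20, 0, 0, -0.004, 0, 0, 0, 20, 0, 0, -0.004, 0, 0, 0, 28, 0, 0, -0.004, 0, 0, 0, 32, 0, 0, -0.004, 0, 0, 0, 50, 0, 0, -0.004, 0, 0, 0, 50, 0, 0, -0.004, 0, 0, 0, 50, 0, 0, 0.03, 0, 0, 0, 50, 0, 0, 0.06, 0, 0, 0])

```text
clock: 24.3
position: [0.5873, 0.1973, 0.1444]
ee_rot: [0.775, 0.632, 0.001, 0.0]
ft_force: [-0.3, -0.2, 0.1]
grip_width: 0.586
grasp_force: 0.0
```

Call:
step_arm(commands=[50, 0, 0, 0.02, 0, 0, 0, 0, 0, 0, 0.02, 0, 0, 0, 0, 0, 0, 0.02, 0, 0, 0, 0, 0, 0, 0.02, 0, 0, 0, 0, 0, 0, 0.02, 0, 0, 0, 0, 0, 0, 0.02, 0, 0, 0, 0, 0, 0, 0.02, 0, 0, 0, 0, 0, 0, 0.02, 0, 0, 0, 0, 0, 0, 0.02, 0, 0, 0, 0, 0, 0, 0.02, 0, 0, 0])

```text
clock: 25.55
position: [0.5869, 0.1973, 0.1544]
ee_rot: [0.775, 0.632, 0.0, 0.0]
ft_force: [-0.1, 0.1, -0.0]
grip_width: -0.002
grasp_force: 0.0
```

```bash
python3 - <<'E'
from h import *
o=get_obs();print(o["ft_force"],o["position"],o["grip_width"])
c,s=np.cos(np.radians(-11.6)),np.sin(np.radians(-11.6));m=np.array([.587,.1973])
w=camera("wrist")
for z in(.135,.145,.15,.155,.16):
  print(z,[w2wpx([*(m+[c*x-s*y,s*x+c*y]),z],o).round(1).tolist() for x,y in((0,.015),(0,.025))])
print(w2wpx([*(m+[-s*.031,c*.031]),.125],o).round(1))
print(w[160:250,279].mean(1).astype(int).tolist())
E
```

```text
[-0.12533572  0.06071033 -0.04049362] [0.58686685 0.19730502 0.15442644] -0.0022762383519946243
0.135 [[279.7, 207.8], [279.7, 191.1]]
0.145 [[279.7, 212.6], [279.7, 195.0]]
0.15 [[279.6, 215.2], [279.7, 197.1]]
0.155 [[279.6, 217.9], [279.7, 199.4]]
0.16 [[279.6, 220.8], [279.7, 201.8]]
[279.7 177.8]
[178, 175, 174, 176, 176, 176, 176, 175, 176, 175, 175, 175, 177, 174, 174, 173, 173, 142, 68, 47, 44, 45, 44, 44, 40, 42, 45, 43, 42, 44, 43, 45, 45, 42, 42, 45, 44, 42, 47, 47, 48, 48, 48, 50, 46, 47, 47, 45, 47, 47, 48, 46, 46, 46, 44, 47, 98, 140, 141, 142, 143, 141, 141, 142, 140, 141, 140, 142, 141, 142, 142, 141, 142, 141, 139, 141, 139, 141, 141, 142, 171, 168, 95, 43, 44, 40, 43, 42, 43, 42]
```

Call:
step_arm(commands=[0, 0, 0, -0.02, 0, 0, 0, 0, 0, 0, -0.035, 0, 0, 0, 0, 0, 0, -0.042, 0, 0, 0, 0, 0, 0, -0.046, 0, 0, 0, 0, 0, 0, -0.049, 0, 0, 0, 0, 0, 0, -0.052, 0, 0, 0, 0, 0, 0, -0.055, 0, 0, 0, 0, 0, 0, -0.058, 0, 0, 0, 0, 0, 0, -0.06, 0, 0, 0, 0, 0, 0, -0.06, 0, 0, 0])

```text
clock: 26.85
position: [0.5872, 0.1973, 0.1189]
ee_rot: [0.775, 0.632, 0.0, 0.0]
ft_force: [-2.2, 0.0, 5.8]
grip_width: -0.001
grasp_force: 2.6
```

Call:
step_arm(commands=[0, 0, 0, -0.002, 0, 0, 0, 0, 0, 0, -0.004, 0, 0, 0, 0, 0, 0, -0.006, 0, 0, 0, 0, 0, 0, -0.008, 0, 0, 0, 0, 0, 0, -0.01, 0, 0, 0, 0, 0, 0, -0.012, 0, 0, 0, 0, 0, 0, -0.014, 0, 0, 0, 0, 0, 0, -0.016, 0, 0, 0, 0, 0, 0, -0.016, 0, 0, 0, 0, 0, 0, -0.016, 0, 0, 0])

```text
clock: 28.1
position: [0.588, 0.1974, 0.1105]
ee_rot: [0.775, 0.632, 0.001, 0.0]
ft_force: [-1.9, -0.6, 14.4]
grip_width: -0.001
grasp_force: 7.1
```

Call:
step_arm(commands=[0, 0, 0, -0.0005, 0, 0, 0, 0, 0, 0, -0.001, 0, 0, 0, 0, 0, 0, -0.001, 0, 0, 0, 0, 0, 0, -0.001, 0, 0, 0, 0, 0, 0, -0.001, 0, 0, 0, 0, 0, 0, -0.001, 0, 0, 0, 0, 0, 0, -0.001, 0, 0, 0, 0, 0, 0, -0.001, 0, 0, 0, 0, 0, 0, -0.001, 0, 0, 0, 0, 0, 0, -0.001, 0, 0, 0])

```text
clock: 29.35
position: [0.5883, 0.1974, 0.1103]
ee_rot: [0.775, 0.632, 0.002, 0.0]
ft_force: [-2.2, -1.3, 16.5]
grip_width: 0.001
grasp_force: 8.2
```

```bash
python3 - <<'E'
from h import *
o=get_obs();print(o["ft_force"],o["position"])
c,s=np.cos(np.radians(-11.6)),np.sin(np.radians(-11.6));m=np.array([.587,.1973])
w=camera("wrist")
for z in(.13,.133,.136,.139):
  print(z,w2wpx([*(m+[c*0-s*.015,c*.015]),z],o).round(1).tolist())
print(w2wpx([*(m+[-s*.031,c*.031]),.125],o).round(1))
print(w[175:250,277].mean(1).astype(int).tolist())
E
```

```text
[-2.17790221 -1.32136587 16.46146886] [0.58825459 0.19741005 0.1102514 ]
0.13 [276.9, 230.7]
0.133 [276.8, 232.8]
0.136 [276.8, 235.1]
0.139 [276.7, 237.4]
[276.9 194.9]
[176, 176, 176, 175, 177, 173, 176, 174, 175, 175, 175, 173, 173, 171, 172, 173, 171, 171, 174, 138, 59, 41, 41, 40, 36, 40, 40, 37, 40, 39, 39, 34, 40, 35, 42, 43, 43, 43, 43, 43, 43, 43, 43, 40, 42, 42, 41, 41, 40, 41, 38, 43, 43, 40, 40, 84, 137, 138, 141, 140, 140, 140, 141, 139, 140, 139, 139, 79, 39, 38, 37, 39, 37, 39, 38]
```

The stiffness is about 8.4 N/mm and the pack has travelled about 21 mm, so this is the end stop at 16.5 N. Letting off and going up.

Call:
step_arm(commands=[0, 0, 0, 0.003, 0, 0, 0, 0, 0, 0, 0.008, 0, 0, 0, 0, 0, 0, 0.02, 0, 0, 0, 0, 0, 0, 0.05, 0, 0, 0, 0, 0, 0, 0.08, 0, 0, 0, 0, 0, 0, 0.1, 0, 0, 0, 0, 0, 0, 0.1, 0, 0, 0, 0, 0, 0, 0.1, 0, 0, 0, 0, 0, 0, 0.1, 0, 0, 0, 0, 0, 0, 0.1, 0, 0, 0])

```text
clock: 30.65
position: [0.5867, 0.1972, 0.1678]
ee_rot: [0.775, 0.632, -0.0, -0.0]
ft_force: [0.8, 0.0, 1.0]
grip_width: -0.002
grasp_force: 0.0
```

```bash
python3 - <<'E'
from h import *
o=get_obs();print(o["ft_force"],o["position"])
c,s=np.cos(np.radians(-11.6)),np.sin(np.radians(-11.6));m=np.array([.587,.1973])
w=camera("wrist")
for z in(.13,.134,.138,.145,.152):
  print(z,w2wpx([*(m+[c*0-s*.015,c*.015]),z],o).round(1).tolist())
print(w2wpx([*(m+[-s*.031,c*.031]),.125],o).round(1))
print(w[165:250,279].mean(1).astype(int).tolist())
E
```

```text
[0.77425983 0.01428236 0.97752736] [0.58666352 0.19718382 0.1677782 ]
0.13 [280.0, 199.9]
0.134 [280.0, 201.5]
0.138 [280.0, 203.1]
0.145 [280.0, 206.0]
0.152 [280.0, 209.2]
[280.  173.8]
[193, 201, 201, 202, 202, 200, 200, 200, 167, 80, 45, 43, 46, 46, 44, 43, 45, 45, 45, 43, 44, 44, 50, 48, 51, 50, 48, 49, 46, 48, 50, 50, 55, 59, 57, 59, 59, 56, 163, 172, 172, 172, 172, 171, 173, 170, 171, 171, 172, 171, 171, 171, 171, 171, 171, 172, 171, 173, 172, 173, 171, 171, 171, 172, 171, 172, 172, 171, 171, 170, 173, 171, 170, 172, 172, 169, 170, 95, 44, 42, 43, 42, 43, 42, 42]
```

The pack top is at z≈0.137, 15 mm below where it first stood, so the catch holds. The tool is clear.

```bash
python3 -c "
from workcell import *
print(hand_in())"
```

```text
the job is handed in; nothing more can be done
None
```

The battery pack is out of the dock and pushed down in the grey meter's bay, where the catch appears to hold it (top back 15 mm below where it first stood); the job was handed in after about 31 s, with a highest force reading of 20.8 N, but no verdict came back.

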